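# Fit and pull-test a snap-in fixture post

### The arm

A 6-joint arm with a two-finger parallel gripper is mounted at the origin on the work surface. World frame = base frame: x ahead of the robot, y to its left, z up, the work surface at z = 0. Lengths are in mm, angles in rad, forces in N, time in s.
With the tool pointing down it reaches from about 425 to 950 mm from the base axis. Payload 14.7 kg.
Tool frame: the origin (TCP) lies at the very end of the fingers, on their centre line; the grasp point (between the pads) lies 19 mm behind it; z points along the fingers, y is the direction in which the jaws open and shut (so a half turn about z gives the same grasp; the last joint's range is limited). The gripper opens to 85 mm and grips with 20 to 120 N. Pads are 22 mm wide; open, the fingers measure 114 mm over their backs; the gripper's body (76 mm by 85 mm) begins 54 mm behind the grasp point. The pads swing forward as they close: fully open they stand 13 mm farther back than shut.
Start: joints at [-1.278, 0.48, 1.596, -0, 1.065, -0.047], TCP at [216.66, -612.822, 231.297] pointing down, gripper open.
Joint ranges: [-2.75, 2.75], [-0.82, 2.05], [0.23, 2.67], [-1.56, 4.7], [0.09, 2.69], [-2.92, 2.92]. Speed limits (rad/s): [1.89, 1.89, 2.39, 3.01, 3.01, 3.01].

### API

Orientations are given as a unit quaternion [x, y, z, w].
In Python, from plant import manip, capture gives the robot as it stands.
- The arm moves only by the tool jog_arm, never from a script. Its argument "motion" is a list of rows, each a list of 7 numbers: the shift along the tool's x, y, z in m, then the turn, a rotation vector about the tool's x, y, z in rad, then the opening, from 0 (shut) to 1 (fully open). In form: [[x, y, z, wx, wy, wz, jaw], ...]. A call has 1 to 10 rows; each row is the pose to reach, as a shift and turn from the pose commanded when the call began, along the tool's axes at that moment; what a row does not reach only later rows make up. A row lasts 1/12 s, in which the tool goes at most 41.7 mm and 7.16 degrees, less where a joint would pass 70% of its speed; a pose out of reach is approached as far as the arm can. A call with a gripper value outside its range is refused whole. The fingers move at their own pace and stop on an object; "newtons" is the grip in N (left out, the last holds). Time passes only in rows, so rows that repeat a pose let the fingers close. It gives the time, the measured TCP pose, the force and the opening at its end, in the units of the state.
- manip.sense(): the state, without advancing time (a new reading comes with each control period).
- capture(name): name is "side" or "top"; returns a dict with "image" (480x640x3 uint8, blue, green, red), "depth" (480x640 float32, mm along the optical axis (not along the pixel's ray), 0 where there is no reading), "mtx" (3x3 intrinsics, pixels), "R" (3x3) and "t" (3): a world point X has camera coordinates R X + t. Camera axes: x right, y down, z forward; pixel columns grow to the right and rows downward; lengths in mm; the calibration is good to about 2 mm. A picture is of the moment at which its call begins.
- manip.finish_job(): hands the job in, once; it reports no verdict.
The state is a dict: "time_s": time; "joints": joint angles; "joint_vel": joint speeds; "joint_efforts": joint torques, N m; "eef_pos": TCP position; "tool_rot": TCP orientation; "wrist_force": force on the tool from outside, world axes, zero at the start; "moment": the same for the moment, N m; "grip_width": opening from 0.0 (shut) to 1.0 (fully open).
Only numpy, scipy, OpenCV 4.12 (cv2) and the standard library are available. Lean on these libraries where they do the work, as an engineer would, in place of code of your own. Each camera call takes 0.05 s, during which the arm holds its last target. There are 200 camera calls.

### The job

Take the blue-stemmed post from the grey rack and press it into the hole of the board fixture until it snaps home, pressing with no more than 40 N, with its brass collar flush on the fixture. Then, without letting it come out, pull straight up with a slowly rising force to about 12 N (at least 10, never more than 14) and hold that pull for half a second to prove it is locked. Let go, leaving the post fully home and the other posts and bench things undisturbed.

Things in the scene. Friction and masses are not known exactly. Their poses are not given: they have to be found in the camera images.
- post_stem (a point): middle of the blue plain round stem (18 mm in diameter, 46 mm long) of the post to fit; 67 mm above the post's lower end, 28 mm above its collar's underside. The post starts upright in one of the three rack holes, its collar resting on the rack's top
- post_collar (a point): centre of the underside of the blue post's brass collar, 39 mm above its lower end; z is the post's axis (up)
- socket_mouth (a point): centre of the 20 mm round hole in the top face of the board fixture's aluminium block, 46 mm above the bench; the hole goes straight down to the bench. A post fully home has its collar on this face. Axes as the fixture
- rack: fixed grey rack, 56 x 200 mm, 46 mm high, origin at the centre of its underside; three 23 mm holes in a row along its y axis at -70, 0 and +70 mm. The row holds the blue, a black and a white post; take a post with the fingers closing along the rack's x axis
- post_black_stem (a point): stem middle of the black-stemmed post in the rack, the same size: leave alone
- post_white_stem (a point): stem middle of the white-stemmed post in the rack, the same size: leave alone
- jar: loose amber jar, 56 mm wide, 70 mm tall, origin under its centre: leave alone
- spool: loose metal spool, 60 mm wide, 35 mm high, origin under its centre: leave alone
- driver: loose screwdriver, red handle, 170 mm long, lying: leave alone
- brush: loose brush, 160 mm long, lying: leave alone
- meter: loose orange multimeter, 150 x 75 x 38 mm, origin under its centre: leave alone
- post: the blue-stemmed post, 90 mm tall, about 70 g, origin at the centre of its lower end, z up its axis. From below: an aluminium tip 7 mm wide, tapering out to an 18 mm bulb at 16 mm, a 10 mm neck from 24 to 30 mm, an 18 mm shank to 39 mm, a brass collar 28 mm wide from 39 to 44 mm, the blue stem from 44 to 90 mm
- fixture: fixed board fixture, origin on the bench under the hole's centre: a block 100 (x) x 80 (y) x 46 mm with a low board carrier (29 mm high) reaching 95 mm past its +x side. In the hole two sprung balls on the x axis yield to the post's bulb at up to about 22 N of push, then close on its neck in the last 5 mm
- insert (a joint): upward travel (m) of the sprung insert in the fixture that carries the two balls: 0 at rest, 0.17 mm per 10 N of pull. The balls' height differs from start to start: pulled, a locked post starts to lift anywhere from 0 (with up to 1.5 mm of free play) to 9 N, is up by 0.7 to 5 mm at 14 N, and comes out at about 20 N
There are look-alikes about, which are no part of the job. Of the things that look like the post, the larger one is meant. What is shaped like the fixture but green is not meant.

How it is judged:
By the outcome, as a careful person would: the job done as asked, in the order asked, and still so for the second after the job is handed in, with the robot touching nothing.
It also fails if it takes over 70 s, if anything falls off the work surface, if the arm or the gripper's body presses on something with over 40 N, if the wrist force passes 120 N, or if a joint passes its speed limit or range.

## Working session

There is one attempt and no reset: what is moved stays moved. The work goes in short steps, Python scripts to look and compute and a tool call to move; the robot and the scene stay as the last step left them, time stands still between calls to the robot, and variables do not carry over. Pictures are saved under pics/ and viewed, about 8 in all and at most 12, crops included, and the job is handed in when it is done.

Besides the shell and the picture viewer there is one more tool, called after ">>>" as a command line: name --pt "numbers of a row" for each row, then --argument value for the rest. jog_arm: Moves the arm, as the interface text tells. Its arguments: {"type":"object","properties":{"motion":{"type":"array","items":{"type":"array","items":{"type":"number"}}},"newtons":{"type":"number"}},"required":["motion"]}

```bash
mkdir -p pics; ls; cat > h.py <<'E'
import numpy as np, cv2
from plant import manip, capture
def ray(c,u,v):
    d=c["R"].T@np.linalg.inv(c["mtx"])@np.array([u,v,1.]); return -c["R"].T@c["t"],d
def onz(c,u,v,z):
    o,d=ray(c,u,v); return o+d*(z-o[2])/d[2]
def dep(c,u,v):
    o,d=ray(c,u,v); return o+d*c["depth"][int(round(v)),int(round(u))]
def px(c,X):
    p=c["mtx"]@(c["R"]@np.array(X,float)+c["t"]); return p[:2]/p[2]
def tri(c1,p1,c2,p2):
    o1,d1=ray(c1,*p1);o2,d2=ray(c2,*p2)
    s=np.linalg.lstsq(np.c_[d1,-d2],o2-o1,rcond=None)[0]
    a,b=o1+d1*s[0],o2+d2*s[1]; return (a+b)/2,np.linalg.norm(a-b)
E
python3 - <<'E'
from h import *
import pickle
C={n:capture(n) for n in("top","side")}
pickle.dump(C,open("c0.pkl","wb"))
for n,c in C.items():
    cv2.imwrite(f"pics/{n}0.png",c["image"]); print(n,-c["R"].T@c["t"],c["R"][2],c["mtx"][0,0],(c["depth"]>0).mean())
print(manip.sense())
E
```

```text
pics
top [ 308.23782164   69.72510586 1325.77975417] [ 0.11528397 -0.00367279 -0.99332579] 584.2278658986088 0.995966796875
side [  318.14178838 -1016.87998905   941.06128168] [ 0.10849717  0.77249123 -0.62568815] 586.7717551414172 0.9960091145833333
{'time_s': 0.1, 'joints': array([-1.27760522e+00,  4.80748750e-01,  1.59677669e+00, -6.55828756e-06,
        1.06509419e+00, -4.65646273e-02]), 'joint_vel': array([-0.00185364, -0.00140626, -0.00069171, -0.00012263, -0.00138734,
       -0.0005002 ]), 'joint_efforts': array([ 1.82668125e-03, -9.52250218e+01, -4.31039822e+01, -2.57225196e-05,
        5.22993563e-03, -6.07110522e-06]), 'eef_pos': array([ 216.55662014, -612.49910174,  230.76252264]), 'tool_rot': array([ 9.85605023e-01,  1.69063521e-01, -6.60058067e-05, -5.09237520e-04]), 'wrist_force': array([ 0.66724147,  0.01889424, -0.39192865]), 'moment': array([-0.03976182,  0.03695414, -0.043142  ]), 'grip_width': 0.9974380933551327}
```

View pics/top0.png

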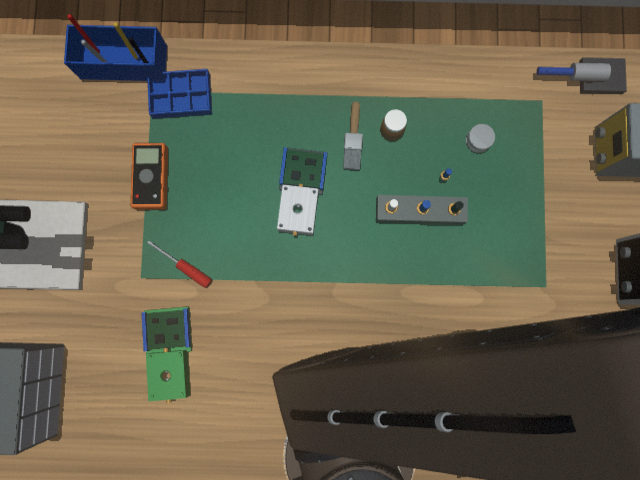

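View pics/side0.png

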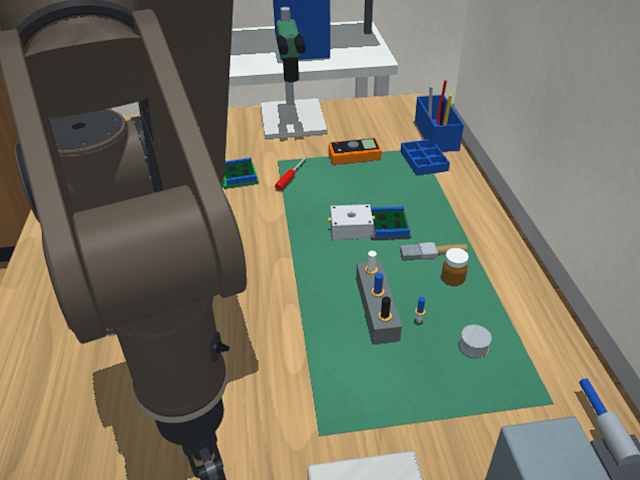

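The top view shows the aluminium fixture at (298,209), the rack at (422,209) and the blue post at (424,207). In the side view the blue post is at (379,284).

These could be mistaken for what I want:
- **Blue post:** rack blue (424,207), small loose blue (446,175), blue-handled tool (555,71), white post (392,206) and black post (456,208).
- **Fixture:** aluminium (298,209), green (167,375).

I choose the rack blue post and the aluminium fixture. One crop will check this.

```bash
python3 - <<'E'
from h import *
import pickle
C=pickle.load(open("c0.pkl","rb"))
def crop(n,x,y,w,h,s): return cv2.resize(C[n]["image"][y:y+h,x:x+w],None,fx=s,fy=s,interpolation=cv2.INTER_CUBIC)
a=crop("top",372,165,100,65,4);b=crop("side",350,235,100,110,4)
c=crop("top",270,178,66,65,4);d=crop("side",322,195,98,55,4)
im=np.zeros((580,800,3),np.uint8)
im[:260,:400]=a;im[:440,400:]=b;im[260:520,:264]=c; im[440:580,400:792]=d[:140]
cv2.imwrite("pics/crop1.png",im)
for n in C:
    c=C[n];hsv=cv2.cvtColor(c["image"],cv2.COLOR_BGR2HSV)
    m=cv2.inRange(hsv,(105,120,40),(128,255,255))
    k,l,s,ce=cv2.connectedComponentsWithStats(m)
    for i in range(1,k):
        if s[i,4]>25: 
            ys,xs=np.where(l==i);P=np.array([dep(c,x,y) for x,y in zip(xs,ys)])
            print(n,s[i],ce[i].round(1),np.median(P,0).round(),P[:,2].max().round())
E
```

```text
top [  64   25  148   93 7151] [139.4  68.5] [844. 486.  25.] 1326.0
top [539  68  35   7 207] [556.1  70.5] [ 875. -459.   38.] 48.0
top [279 147   8  37 124] [282.7 165.5] [636. 164.  29.] 1326.0
top [320 152   7  37 121] [322.9 169.8] [630.  72.  28.] 35.0
top [443 169   9   8  43] [447.3 172.2] [ 622. -202.   67.] 1326.0
top [420 200  11  10  64] [425.7 204.3] [ 544. -150.   96.] 103.0
top [183 309   6  38 126] [185.8 327.6] [270. 365.  29.] 36.0
top [142 312   5  39 120] [143.9 331.3] [259. 456.  29.] 35.0
side [ 273    0   57   60 2148] [309.   24.4] [ 574. 1198.  149.] 941.0
side [ 401   95   63   80 2847] [432.4 138.5] [847. 450.  27.] 941.0
side [442  96   6  28  52] [444.2 107.1] [929. 609.  87.] 156.0
side [225 158  26   6  75] [237.5 160.6] [263. 452.  27.] 941.0
side [227 174  30  11 188] [240.9 179.1] [271. 361.  22.] 32.0
side [372 206  32   6 108] [387.  208.4] [640. 160.  26.] 32.0
side [375 228  35  10 265] [391.9 232.4] [632.  68.  22.] 941.0
side [374 273   9  21 151] [378.  282.5] [ 545. -159.   82.] 99.0
side [418 297   7  16  85] [420.8 304.4] [ 625. -211.   56.] 70.0
side [579 379  28  36 349] [592.5 396.4] [ 876. -459.   36.] 941.0
```

View pics/crop1.png

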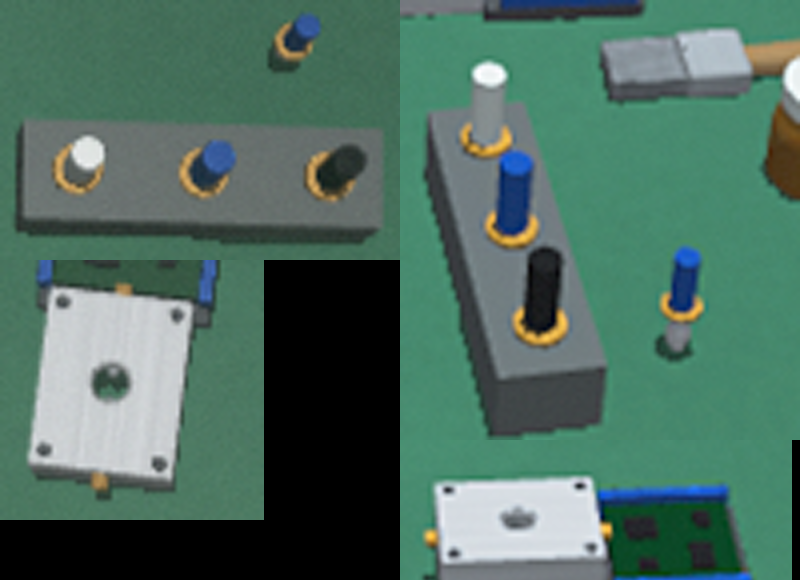

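The crop confirms the choice: the larger blue post sits in the middle rack hole and the small blue one lies loose. Next I measure the post top, collar, hole and the fixture and rack yaw across both views.

```bash
python3 - <<'E'
from h import *
import pickle
C=pickle.load(open("c0.pkl","rb")); T,S=C["top"],C["side"]
f=lambda x0,y0,x,y:(x0+(x+.5)/4-.5,y0+(y+.5)/4-.5)
t=lambda x,y:f(372,165,x,y); s=lambda x,y:f(350,235,x-400,y)
pts={"bluetop":(t(217,154),s(516,160)),"bluecollar":(t(205,175),s(512,227)),
"whitetop":(t(88,152),s(489,73)),"blacktop":(t(347,158),s(544,258)),
"whitecol":(t(79,171),s(486,138)),"blackcol":(t(330,178),s(540,324)),
"hole":(f(270,178,111,122),f(322,195,518-400,518-440))}
for k,(a,b) in pts.items():
    X,e=tri(T,a,S,b); print(k,X.round(1),round(e,1),"top-ray:",onz(T,*a,X[2]).round(1))
# fixture top face by depth + brightness
for n,c,(x0,y0,x1,y1) in(("top",T,(270,178,336,243)),("side",S,(322,195,380,245))):
    h=cv2.cvtColor(c["image"],cv2.COLOR_BGR2HSV)
    m=np.zeros((480,640),np.uint8); r=np.s_[y0:y1,x0:x1]
    Z=np.zeros((480,640));
    for v in range(y0,y1):
        for u in range(x0,x1): Z[v,u]=dep(c,u,v)[2]
    m[r]=((h[r][...,1]<60)&(h[r][...,2]>120)&(abs(Z[r]-46)<4))*255
    k,l,st,_=cv2.connectedComponentsWithStats(m); i=1+st[1:,4].argmax()
    cn=max(cv2.findContours((l==i).astype(np.uint8),cv2.RETR_EXTERNAL,2)[0],key=cv2.contourArea)[:,0]
    P=np.array([onz(c,*p,46)[:2] for p in cn],np.float32); (cx,cy),wh,a=cv2.minAreaRect(P)
    print(n,"fix rect",cx,cy,wh,a,"Zmed",np.median(Z[l==i]))
# rack top
for n,c,(x0,y0,x1,y1) in(("top",T,(372,188,472,230)),("side",S,(352,258,405,345))):
    Z=np.zeros((480,640)); h=cv2.cvtColor(c["image"],cv2.COLOR_BGR2HSV)
    for v in range(y0,y1):
        for u in range(x0,x1): Z[v,u]=dep(c,u,v)[2]
    l=((abs(Z-46)<4)&(h[...,1]<60)).astype(np.uint8)
    cn=max(cv2.findContours(l,cv2.RETR_EXTERNAL,2)[0],key=cv2.contourArea)[:,0]
    P=np.array([onz(c,*p,46)[:2] for p in cn],np.float32); print(n,"rack rect",cv2.minAreaRect(P),np.median(Z[l>0]))
E
```

```text
bluetop [ 546.6 -149.9   95.5] 1.3 top-ray: [ 546.  -149.9   95.5]
bluecollar [ 545.1 -151.9   48.1] 3.8 top-ray: [ 543.1 -151.7   48.1]
whitetop [546.3 -80.8  95.7] 2.0 top-ray: [545.3 -80.8  95.7]
blacktop [ 546.1 -219.8   94.1] 0.6 top-ray: [ 545.8 -219.8   94.1]
whitecol [545.5 -81.8  48.4] 3.7 top-ray: [543.6 -81.7  48.4]
blackcol [ 544.9 -221.4   47.5] 3.2 top-ray: [ 543.3 -221.3   47.5]
hole [538.6 126.9  45.1] 2.4 top-ray: [537.4 126.9  45.1]
top fix rect 537.208251953125 127.0062484741211 (80.04060363769531, 100.43133544921875) 84.65109252929688 Zmed 45.93272950537971
side fix rect 539.4989624023438 120.82423400878906 (84.9062271118164, 99.74851989746094) 84.98074340820312 Zmed 44.784173006197534
top rack rect ((544.5292358398438, -150.2186279296875), (200.48997497558594, 57.055999755859375), 89.3635025024414) 45.960706477213876
side rack rect ((546.168212890625, -155.8486328125), (203.29518127441406, 56.17634963989258), 89.66127014160156) 44.78463169685165
```

```bash
cat >> h.py <<'E'
from scipy.spatial.transform import Rotation as Ro
def go(p,a_deg=90.6,zdown=True):
    s=manip.sense(); R=Ro.from_quat(s["tool_rot"]); a=np.radians(a_deg)
    D=np.array([[np.cos(a),np.sin(a),0],[np.sin(a),-np.cos(a),0],[0,0,-1]])
    print("shift",(R.inv().apply(np.array(p)-s["eef_pos"])/1000).round(4),"rot",(R.inv()*Ro.from_matrix(D)).as_rotvec().round(4))
def st():
    s=manip.sense(); print(round(s["time_s"],2),s["eef_pos"].round(2),"F",s["wrist_force"].round(2),"M",s["moment"].round(2),"g",round(s["grip_width"],3),"q",s["joints"].round(2)); return s
E
python3 -c "
from h import *
go((545.3,-150.3,150),89.4)"
```

```text
shift [ 0.464  -0.3261  0.0811] rot [-9.0000e-04 -7.0000e-04 -1.2206e+00]
```

>>> jog_arm --pt "0.03 -0.021 0 0 0 -0.08 1" --pt "0.06 -0.042 0 0 0 -0.16 1" --pt "0.09 -0.063 0 0 0 -0.24 1" --pt "0.12 -0.084 0 0 0 -0.32 1" --pt "0.15 -0.105 0 0 0 -0.4 1" --pt "0.18 -0.127 0 0 0 -0.48 1" --pt "0.21 -0.148 0 0 0 -0.56 1" --pt "0.24 -0.169 0 0 0 -0.64 1" --pt "0.27 -0.19 0 0 0 -0.72 1" --pt "0.3 -0.211 0 0 0 -0.8 1"

```text
time_s: 0.93
eef_pos: [429.8, -312.2, 231.2]
tool_rot: [0.841, 0.541, -0.0, -0.0]
wrist_force: [1.2, -0.6, 0.4]
grip_width: 1.001
```

```bash
python3 -c "
from h import *
st();go((545.3,-150.3,150),89.4)"
```

```text
0.93 [ 429.77 -312.18  231.18] F [ 1.21 -0.63  0.41] M [-0.04  0.03  0.01] g 1.001 q [-0.69  0.32  1.87  0.    0.96 -0.26]
shift [0.1952 0.0381 0.0812] rot [-3.000e-04 -1.000e-04 -4.167e-01]
```

>>> jog_arm --pt "0.03 0.006 0.01 0 0 -0.07 1" --pt "0.06 0.012 0.02 0 0 -0.14 1" --pt "0.09 0.018 0.03 0 0 -0.21 1" --pt "0.12 0.024 0.045 0 0 -0.28 1" --pt "0.15 0.03 0.06 0 0 -0.35 1" --pt "0.18 0.036 0.075 0 0 -0.4 1" --pt "0.195 0.038 0.081 0 0 -0.417 1" --pt "0.195 0.038 0.081 0 0 -0.417 1" --pt "0.195 0.038 0.081 0 0 -0.417 1"

```text
time_s: 1.68
eef_pos: [545.0, -151.8, 149.7]
tool_rot: [0.712, 0.703, -0.0, -0.001]
wrist_force: [0.3, -0.5, 0.5]
grip_width: 0.998
```

```bash
python3 - <<'E'
from h import *
s=st();go((545.3,-150.3,58),89.4)
S=capture("side");T=capture("top")
im=np.hstack([cv2.resize(c["image"][y:y+150,x:x+130],None,fx=3,fy=3,interpolation=2) for c,x,y in((T,365,130),(S,310,200))])
cv2.imwrite("pics/hover.png",im)
E
```

```text
1.68 [ 545.   -151.82  149.68] F [ 0.34 -0.48  0.47] M [ 0.01 -0.05  0.  ] g 0.998 q [-0.33  0.46  1.87 -0.    0.81 -0.31]
shift [0.0015 0.0004 0.0917] rot [-0.0014 -0.0004 -0.0021]
```

View pics/hover.png

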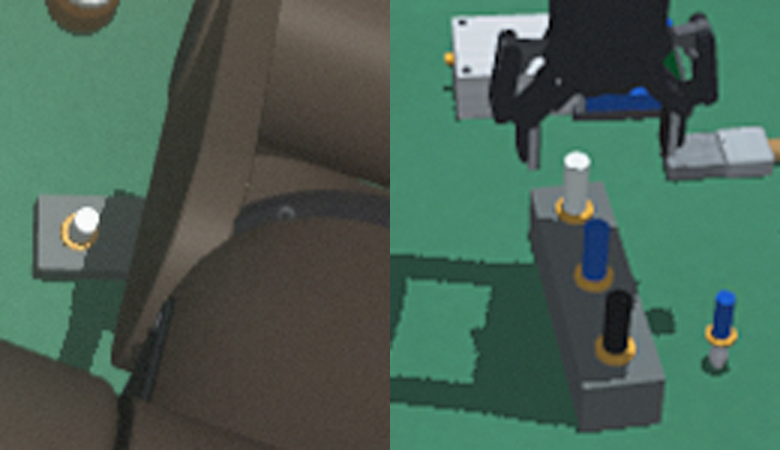

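The side view shows the jaws straddling the blue post along x, clear of the neighbouring posts. Descending.

>>> jog_arm --pt "0.001 0 0.015 0 0 0 1" --pt "0.0015 0 0.03 0 0 0 1" --pt "0.0015 0 0.045 0 0 0 1" --pt "0.0015 0 0.06 0 0 0 1" --pt "0.0015 0 0.072 0 0 0 1" --pt "0.0015 0 0.082 0 0 0 1" --pt "0.0015 0 0.088 0 0 0 1" --pt "0.0015 0 0.091 0 0 0 1" --pt "0.0015 0 0.091 0 0 0 1"

```text
time_s: 2.53
eef_pos: [545.0, -151.5, 59.2]
tool_rot: [0.712, 0.702, -0.0, -0.0]
wrist_force: [-0.3, 0.4, 0.0]
grip_width: 1.0
```

>>> jog_arm --pt "0 0 0 0 0 0 0.4" --pt "0 0 0 0 0 0 0.3" --pt "0 0 0 0 0 0 0.2" --pt "0 0 0 0 0 0 0.1" --pt "0 0 0 0 0 0 0.1" --pt "0 0 0 0 0 0 0.1" --pt "0 0 0 0 0 0 0.1" --pt "0 0 0 0 0 0 0" --pt "0 0 0 0 0 0 0" --pt "0 0 0 0 0 0 0" --newtons 60

```text
time_s: 3.37
eef_pos: [545.3, -151.1, 59.6]
tool_rot: [0.712, 0.702, 0.0, 0.0]
wrist_force: [-1.0, 0.3, 6.2]
grip_width: 0.196
```

```bash
python3 - <<'E'
from h import *
s=st();go((545.3,-150.3,130),89.4)
E
```

```text
3.37 [ 545.34 -151.14   59.6 ] F [-1.03  0.3   6.16] M [ 0.08  0.19 -0.05] g 0.196 q [-0.32  0.59  1.93 -0.    0.62 -0.31]
shift [ 0.0008 -0.     -0.0704] rot [ 0.0004  0.0001 -0.0035]
```

>>> jog_arm --pt "0 0 0 0 0 0 0" --pt "0 0 0 0 0 0 0" --pt "0 0 -0.006 0 0 0 0" --pt "0 0 -0.016 0 0 0 0" --pt "0 0 -0.03 0 0 0 0" --pt "0 0 -0.05 0 0 0 0" --pt "0 0 -0.075 0 0 0 0" --pt "0 0 -0.1 0 0 0 0" --pt "0 0 -0.12 0 0 0 0" --pt "0 0 -0.13 0 0 0 0" --newtons 110

```text
time_s: 4.2
eef_pos: [546.2, -151.4, 192.6]
tool_rot: [0.712, 0.702, 0.001, 0.002]
wrist_force: [1.1, 0.5, -0.2]
grip_width: 0.182
```

```bash
python3 - <<'E'
from h import *
s=st();go((537.8,126.8,180),89.4)
E
```

```text
4.2 [ 546.24 -151.43  192.65] F [ 1.08  0.53 -0.21] M [-0.02 -0.03  0.02] g 0.182 q [-0.32  0.41  1.83  0.    0.9  -0.31]
shift [ 0.2781 -0.0124  0.0123] rot [ 0.0035  0.0011 -0.0035]
```

>>> jog_arm --pt "0.015 -0.001 0 0 0 0 0" --pt "0.045 -0.002 0 0 0 0 0" --pt "0.08 -0.004 0 0 0 0 0" --pt "0.115 -0.005 0 0 0 0 0" --pt "0.15 -0.007 0 0 0 0 0" --pt "0.185 -0.009 0 0 0 0 0" --pt "0.22 -0.01 0 0 0 0 0" --pt "0.25 -0.011 0 0 0 0 0" --pt "0.27 -0.012 0.0 0 0 0 0" --pt "0.278 -0.012 0.0 0 0 0 0"

```text
time_s: 5.03
eef_pos: [535.8, 130.1, 188.5]
tool_rot: [0.711, 0.703, -0.0, -0.001]
wrist_force: [-0.3, 0.0, -1.0]
grip_width: 0.185
```

>>> jog_arm --pt "0 0 0 0 0 0 0" --pt "0 0 0.01 0 0 0 0" --pt "0 0 0.025 0 0 0 0" --pt "0 0 0.04 0 0 0 0" --pt "0 0 0.055 0 0 0 0" --pt "0 0 0.065 0 0 0 0" --pt "0 0 0.07 0 0 0 0" --pt "0 0 0.07 0 0 0 0" --pt "0 0 0.07 0 0 0 0"

```text
time_s: 5.78
eef_pos: [537.2, 126.5, 119.3]
tool_rot: [0.712, 0.702, -0.0, -0.0]
wrist_force: [0.5, 0.6, -0.8]
grip_width: 0.187
```

```bash
python3 - <<'E'
from h import *
import pickle
s=st();go((537.8,126.8,110),89.4)
S=capture("side");T=capture("top");pickle.dump((T,S),open("c1.pkl","wb"))
im=np.hstack([cv2.resize(c["image"][y:y+150,x:x+130],None,fx=3,fy=3,interpolation=2) for c,x,y in((T,230,120),(S,280,120))])
cv2.imwrite("pics/over.png",im)
E
```

```text
5.78 [537.19 126.55 119.28] F [ 0.54  0.61 -0.84] M [0.04 0.   0.03] g 0.187 q [ 0.18  0.49  1.93 -0.    0.73  0.19]
shift [0.0003 0.0006 0.0093] rot [-0.0002  0.0001 -0.0042]
```

View pics/over.png

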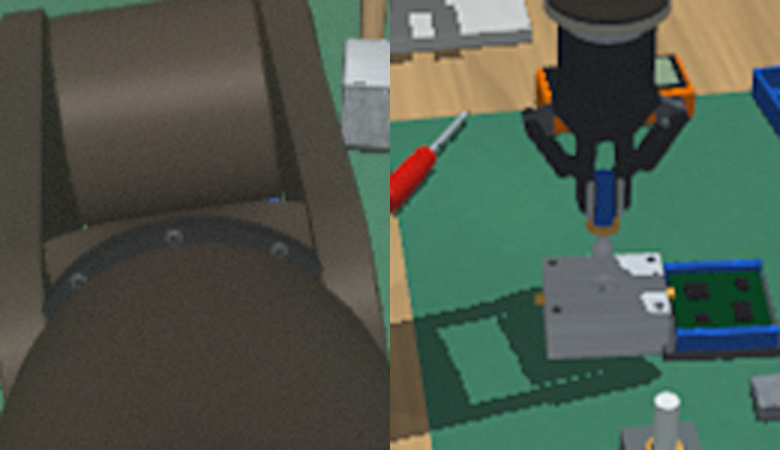

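```bash
python3 - <<'E'
from h import *
import pickle
T,S=pickle.load(open("c1.pkl","rb"));C0=pickle.load(open("c0.pkl","rb"))["side"]
def brass(c,x0,y0,x1,y1):
    h=cv2.cvtColor(c["image"],cv2.COLOR_BGR2HSV);m=np.zeros((480,640),np.uint8)
    m[y0:y1,x0:x1]=cv2.inRange(h,(10,110,60),(30,255,255))[y0:y1,x0:x1]
    ys,xs=np.where(m);return xs,ys
def rim(c,x,y,z):  # expected collar bbox pixels
    a=np.linspace(0,2*np.pi,200);P=np.array([px(c,(x+14*np.cos(t),y+14*np.sin(t),zz)) for t in a for zz in(z,z+5)])
    return P.min(0),P.max(0)
for lab,c,box,xy,z in(("rack",C0,(370,280,388,300),(545.3,-150.3),46),("held",S,(340,188,372,206),(537.2,126.55),105.7)):
    xs,ys=brass(c,*box); print(lab,"seen",xs.min(),xs.max(),ys.min(),ys.max(),len(xs),"exp",*[v.round(1) for v in rim(c,*xy,z)])
h=(351.1,214.1);print("hole by side",onz(C0,*h,46).round(1),"exp px of (537.4,126.9)",px(C0,(537.4,126.9,46)).round(1), "dx/px,dy/px",(px(C0,(547.4,126.9,46))-px(C0,(537.4,126.9,46))).round(2),(px(C0,(537.4,136.9,46))-px(C0,(537.4,126.9,46))).round(2))
E
```

```text
rack seen 371 383 288 296 49 exp [370.1 285.4] [383.4 296.4]
held seen 346 355 192 197 26 exp [344.8 189.7] [356.3 198. ]
hole by side [539.5 126.1  46. ] exp px of (537.4,126.9) [350.2 214. ] dx/px,dy/px [ 3.94 -0.38] [-0.7 -2.4]
```

The post hangs straight in the side view, with its collar at about (350.5,194.5) as expected for the tool pose. The hole comes out at x≈538.6, so I shift +1.3 mm in x and enter gently.

>>> jog_arm --pt "0 0.001 0.004 0 0 0 0" --pt "0 0.0013 0.01 0 0 0 0" --pt "0 0.0013 0.016 0 0 0 0" --pt "0 0.0013 0.022 0 0 0 0" --pt "0 0.0013 0.026 0 0 0 0" --pt "0 0.0013 0.029 0 0 0 0" --pt "0 0.0013 0.031 0 0 0 0" --pt "0 0.0013 0.032 0 0 0 0" --pt "0 0.0013 0.032 0 0 0 0"

```text
time_s: 6.63
eef_pos: [538.3, 127.0, 87.1]
tool_rot: [0.712, 0.702, -0.0, -0.0]
wrist_force: [-0.0, 0.9, -0.4]
grip_width: 0.185
```

```bash
python3 - <<'E'
from h import *
s=st()
E
```

```text
6.63 [538.32 127.    87.1 ] F [-0.04  0.87 -0.42] M [-0.01  0.01  0.03] g 0.185 q [0.18 0.54 1.94 0.   0.66 0.19]
```

>>> jog_arm --pt "0 0 0.001 0 0 0 0" --pt "0 0 0.002 0 0 0 0" --pt "0 0 0.003 0 0 0 0" --pt "0 0 0.004 0 0 0 0" --pt "0 0 0.005 0 0 0 0" --pt "0 0 0.005 0 0 0 0"

```text
time_s: 7.13
eef_pos: [538.9, 127.1, 82.3]
tool_rot: [0.712, 0.702, 0.0, 0.0]
wrist_force: [2.7, 0.6, -0.0]
grip_width: 0.183
```

```bash
python3 - <<'E'
from h import *
s=st()
E
```

```text
7.13 [538.9  127.06  82.33] F [ 2.65  0.57 -0.04] M [-0.1  -0.6   0.03] g 0.183 q [ 0.18  0.54  1.95 -0.    0.65  0.19]
```

>>> jog_arm --pt "0 0.0005 0 0 0 0 0" --pt "0 0.001 0 0 0 0 0" --pt "0 0.001 0.001 0 0 0 0" --pt "0 0.001 0.002 0 0 0 0" --pt "0 0.001 0.003 0 0 0 0" --pt "0 0.001 0.003 0 0 0 0"

```text
time_s: 7.63
eef_pos: [539.4, 127.0, 79.2]
tool_rot: [0.712, 0.702, 0.0, -0.0]
wrist_force: [2.0, -0.1, 0.2]
grip_width: 0.187
```

```bash
python3 - <<'E'
from h import *
s=st()
E
```

```text
7.63 [539.38 127.02  79.17] F [ 1.97 -0.1   0.25] M [ 0.09 -0.47 -0.06] g 0.187 q [0.18 0.55 1.95 0.   0.64 0.19]
```

>>> jog_arm --pt "0 0.0004 0 0 0 0 0" --pt "0 0.0008 0 0 0 0 0" --pt "0 0.0008 0.001 0 0 0 0" --pt "0 0.0008 0.002 0 0 0 0" --pt "0 0.0008 0.003 0 0 0 0" --pt "0 0.0008 0.004 0 0 0 0" --pt "0 0.0008 0.004 0 0 0 0"

```text
time_s: 8.22
eef_pos: [539.8, 127.1, 75.3]
tool_rot: [0.712, 0.702, -0.0, -0.0]
wrist_force: [-1.6, 0.8, 1.6]
grip_width: 0.181
```

```bash
python3 - <<'E'
from h import *
s=st()
E
```

```text
8.22 [539.85 127.07  75.35] F [-1.55  0.79  1.61] M [0.28 0.16 0.07] g 0.181 q [0.18 0.56 1.95 0.   0.64 0.19]
```

>>> jog_arm --pt "0 -0.0002 0.001 0 0 0 0" --pt "0 -0.0002 0.002 0 0 0 0" --pt "0 -0.0002 0.003 0 0 0 0" --pt "0 -0.0002 0.004 0 0 0 0" --pt "0 -0.0002 0.005 0 0 0 0" --pt "0 -0.0002 0.005 0 0 0 0"

```text
time_s: 8.72
eef_pos: [539.8, 127.1, 70.4]
tool_rot: [0.712, 0.702, 0.0, -0.0]
wrist_force: [0.3, 2.0, -0.6]
grip_width: 0.18
```

```bash
python3 - <<'E'
from h import *
s=st()
E
```

```text
8.72 [539.82 127.14  70.43] F [ 0.26  2.02 -0.61] M [ 0.59 -0.04  0.03] g 0.18 q [0.18 0.57 1.95 0.   0.63 0.19]
```

>>> jog_arm --pt "0.0003 0 0.001 0 0 0 0" --pt "0.0003 0 0.002 0 0 0 0" --pt "0.0003 0 0.003 0 0 0 0" --pt "0.0003 0 0.004 0 0 0 0" --pt "0.0003 0 0.004 0 0 0 0"

```text
time_s: 9.13
eef_pos: [539.7, 127.4, 65.8]
tool_rot: [0.712, 0.702, -0.0, -0.0]
wrist_force: [1.5, 2.8, -13.9]
grip_width: 0.183
```

>>> jog_arm --pt "0 0 0.0005 0 0 0 0" --pt "0 0 0.001 0 0 0 0" --pt "0 0 0.0015 0 0 0 0" --pt "0 0 0.002 0 0 0 0"

```text
time_s: 9.47
eef_pos: [539.8, 127.2, 64.2]
tool_rot: [0.712, 0.702, -0.0, -0.0]
wrist_force: [-0.2, 2.3, -2.9]
grip_width: 0.184
```

```bash
python3 - <<'E'
from h import *
s=st()
E
```

```text
9.47 [539.84 127.23  64.21] F [-0.16  2.28 -2.91] M [0.37 0.03 0.01] g 0.184 q [ 0.18  0.58  1.95 -0.    0.61  0.19]
```

>>> jog_arm --pt "0.0002 0 0.0007 0 0 0 0" --pt "0.0003 0 0.0014 0 0 0 0" --pt "0.0003 0 0.002 0 0 0 0" --pt "0.0003 0 0.0026 0 0 0 0" --pt "0.0003 0 0.003 0 0 0 0" --pt "0.0003 0 0.003 0 0 0 0"

```text
time_s: 9.97
eef_pos: [539.8, 127.5, 61.2]
tool_rot: [0.712, 0.702, -0.0, -0.0]
wrist_force: [-0.2, 0.1, -5.3]
grip_width: 0.185
```

>>> jog_arm --pt "0 0 0.0005 0 0 0 0" --pt "0 0 0.001 0 0 0 0" --pt "0 0 0.001 0 0 0 0"

```text
time_s: 10.22
eef_pos: [540.0, 127.6, 60.3]
tool_rot: [0.712, 0.702, -0.0, 0.0]
wrist_force: [-0.3, -0.5, -2.6]
grip_width: 0.182
```

```bash
python3 - <<'E'
from h import *
s=st()
E
```

```text
10.22 [540.   127.56  60.31] F [-0.34 -0.49 -2.58] M [0.05 0.18 0.04] g 0.182 q [ 0.18  0.58  1.96 -0.    0.6   0.19]
```

>>> jog_arm --pt "0 0 0.0003 0 0 0 0" --pt "0 0 0.0006 0 0 0 0" --pt "0 0 0.0009 0 0 0 0" --pt "0 0 0.0009 0 0 0 0"

```text
time_s: 10.55
eef_pos: [540.2, 127.6, 59.7]
tool_rot: [0.712, 0.702, 0.0, 0.0]
wrist_force: [-1.2, -0.1, 4.6]
grip_width: 0.187
```

>>> jog_arm --pt "0 0 0.0003 0 0 0 0" --pt "0 0 0.0006 0 0 0 0" --pt "0 0 0.0006 0 0 0 0"

```text
time_s: 10.8
eef_pos: [540.2, 127.6, 59.6]
tool_rot: [0.712, 0.702, 0.0, 0.0]
wrist_force: [-5.2, -0.4, 16.9]
grip_width: 0.179
```

```bash
python3 - <<'E'
from h import *
s=st()
E
```

```text
10.8 [540.22 127.6   59.65] F [-5.18 -0.37 16.9 ] M [-0.11  0.86  0.01] g 0.179 q [ 0.18  0.58  1.96 -0.    0.6   0.19]
```

>>> jog_arm --pt "0 -0.0003 0.0001 0 0 0 0" --pt "0 -0.0003 0.0003 0 0 0 0" --pt "0 -0.0003 0.0003 0 0 0 0"

```text
time_s: 11.05
eef_pos: [540.3, 127.6, 59.6]
tool_rot: [0.712, 0.702, 0.001, 0.0]
wrist_force: [-3.7, -0.9, 20.1]
grip_width: 0.185
```

```bash
python3 - <<'E'
from h import *
s=st()
S=capture("side")
cv2.imwrite("pics/home.png",cv2.resize(S["image"][160:260,300:430],None,fx=5,fy=5,interpolation=2))
E
```

```text
11.05 [540.26 127.64  59.65] F [-3.68 -0.88 20.11] M [-0.24  0.89  0.  ] g 0.185 q [ 0.18  0.58  1.96 -0.    0.6   0.19]
```

View pics/home.png

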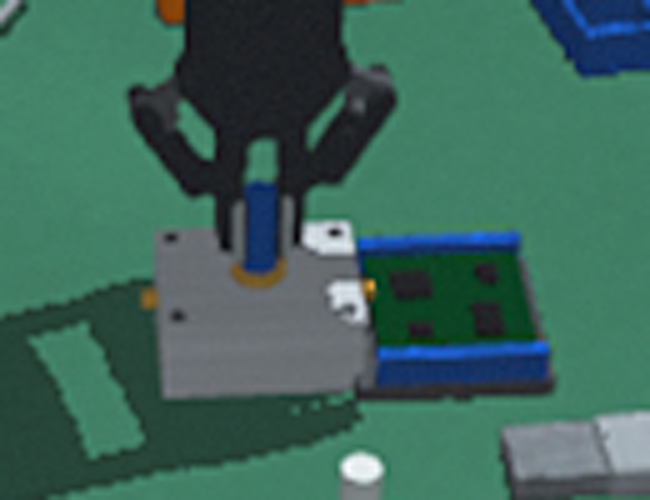

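The crop shows the collar down on the block at (258,272) in the crop. Now I start the slow pull.

>>> jog_arm --pt "0 0 -0.0002 0 0 0 0" --pt "0 0 -0.0004 0 0 0 0" --pt "0 0 -0.0006 0 0 0 0" --pt "0 0 -0.0008 0 0 0 0" --pt "0 0 -0.0008 0 0 0 0"

```text
time_s: 11.52
eef_pos: [540.2, 127.6, 59.7]
tool_rot: [0.712, 0.702, 0.0, 0.0]
wrist_force: [-0.4, -0.7, 6.7]
grip_width: 0.181
```

>>> jog_arm --pt "0 0 -0.0001 0 0 0 0" --pt "0 0 -0.0002 0 0 0 0" --pt "0 0 -0.0002 0 0 0 0"

```text
time_s: 11.77
eef_pos: [540.1, 127.6, 59.7]
tool_rot: [0.712, 0.702, 0.0, 0.0]
wrist_force: [1.5, -0.4, 5.9]
grip_width: 0.184
```

>>> jog_arm --pt "0 0 -0.0001 0 0 0 0" --pt "0 0 -0.0002 0 0 0 0" --pt "0 0 -0.0002 0 0 0 0"

```text
time_s: 12.02
eef_pos: [540.0, 127.7, 59.7]
tool_rot: [0.712, 0.702, 0.0, 0.0]
wrist_force: [1.4, -0.3, 3.5]
grip_width: 0.182
```

>>> jog_arm --pt "0 0 -0.0001 0 0 0 0" --pt "0 0 -0.0002 0 0 0 0" --pt "0 0 -0.0003 0 0 0 0" --pt "0 0 -0.0003 0 0 0 0"

```text
time_s: 12.35
eef_pos: [539.4, 127.6, 59.8]
tool_rot: [0.712, 0.702, -0.0, -0.0]
wrist_force: [0.8, -0.2, -1.0]
grip_width: 0.185
```

>>> jog_arm --pt "0 0 -0.0001 0 0 0 0" --pt "0 0 -0.0002 0 0 0 0" --pt "0 0 -0.0002 0 0 0 0"

```text
time_s: 12.6
eef_pos: [539.6, 127.6, 60.1]
tool_rot: [0.712, 0.702, -0.0, -0.0]
wrist_force: [0.9, -0.6, -1.2]
grip_width: 0.184
```

>>> jog_arm --pt "0 0 -0.0001 0 0 0 0" --pt "0 0 -0.0002 0 0 0 0" --pt "0 0 -0.0002 0 0 0 0"

```text
time_s: 12.85
eef_pos: [539.7, 127.6, 60.4]
tool_rot: [0.712, 0.702, -0.0, -0.0]
wrist_force: [1.0, 0.4, -3.1]
grip_width: 0.185
```

>>> jog_arm --pt "0 0 -0.0001 0 0 0 0" --pt "0 0 -0.0002 0 0 0 0" --pt "0 0 -0.0003 0 0 0 0" --pt "0 0 -0.0003 0 0 0 0"

```text
time_s: 13.18
eef_pos: [539.7, 127.6, 60.6]
tool_rot: [0.712, 0.702, -0.0, -0.0]
wrist_force: [0.4, -0.3, -4.1]
grip_width: 0.186
```

>>> jog_arm --pt "0 0 -0.0001 0 0 0 0" --pt "0 0 -0.0002 0 0 0 0" --pt "0 0 -0.0002 0 0 0 0"

```text
time_s: 13.43
eef_pos: [539.6, 127.6, 60.8]
tool_rot: [0.712, 0.702, -0.0, -0.0]
wrist_force: [1.2, -0.3, -5.6]
grip_width: 0.18
```

>>> jog_arm --pt "0 0 -0.0001 0 0 0 0" --pt "0 0 -0.0002 0 0 0 0" --pt "0 0 -0.0002 0 0 0 0"

```text
time_s: 13.68
eef_pos: [539.6, 127.6, 61.1]
tool_rot: [0.712, 0.702, -0.0, -0.0]
wrist_force: [1.1, 0.7, -6.6]
grip_width: 0.185
```

>>> jog_arm --pt "0 0 -0.0001 0 0 0 0" --pt "0 0 -0.0002 0 0 0 0" --pt "0 0 -0.0003 0 0 0 0" --pt "0 0 -0.0003 0 0 0 0"

```text
time_s: 14.02
eef_pos: [539.6, 127.6, 61.3]
tool_rot: [0.712, 0.702, -0.0, -0.0]
wrist_force: [1.8, -0.0, -8.5]
grip_width: 0.183
```

>>> jog_arm --pt "0 0 -0.0001 0 0 0 0" --pt "0 0 -0.0002 0 0 0 0" --pt "0 0 -0.0003 0 0 0 0" --pt "0 0 -0.0003 0 0 0 0"

```text
time_s: 14.35
eef_pos: [539.6, 127.6, 61.6]
tool_rot: [0.712, 0.702, -0.0, -0.0]
wrist_force: [1.3, 0.6, -10.4]
grip_width: 0.184
```

>>> jog_arm --pt "0 0 -0.0001 0 0 0 0" --pt "0 0 -0.0002 0 0 0 0" --pt "0 0 -0.0002 0 0 0 0"

```text
time_s: 14.6
eef_pos: [539.6, 127.6, 61.8]
tool_rot: [0.712, 0.702, -0.0, -0.0]
wrist_force: [0.8, 0.5, -10.8]
grip_width: 0.185
```

>>> jog_arm --pt "0 0 -0.0001 0 0 0 0" --pt "0 0 -0.0002 0 0 0 0" --pt "0 0 -0.0002 0 0 0 0"

```text
time_s: 14.85
eef_pos: [539.7, 127.6, 62.1]
tool_rot: [0.712, 0.702, -0.0, -0.0]
wrist_force: [1.7, 0.3, -13.3]
grip_width: 0.184
```

>>> jog_arm --pt "0 0 0 0 0 0 0"

```text
time_s: 14.93
eef_pos: [539.6, 127.6, 62.1]
tool_rot: [0.712, 0.702, -0.0, -0.0]
wrist_force: [0.7, 1.0, -13.9]
grip_width: 0.183
```

>>> jog_arm --pt "0 0 0 0 0 0 0"

```text
time_s: 15.02
eef_pos: [539.6, 127.6, 62.1]
tool_rot: [0.712, 0.702, -0.0, -0.0]
wrist_force: [1.6, 0.0, -12.8]
grip_width: 0.182
```

>>> jog_arm --pt "0 0 0.0001 0 0 0 0"

```text
time_s: 15.1
eef_pos: [539.7, 127.6, 62.0]
tool_rot: [0.712, 0.702, -0.0, -0.0]
wrist_force: [1.1, 1.5, -10.9]
grip_width: 0.185
```

>>> jog_arm --pt "0 0 0 0 0 0 0" --pt "0 0 0 0 0 0 0"

```text
time_s: 15.27
eef_pos: [539.6, 127.6, 62.0]
tool_rot: [0.712, 0.702, -0.0, -0.0]
wrist_force: [0.1, -0.2, -11.6]
grip_width: 0.183
```

>>> jog_arm --pt "0 0 0 0 0 0 0" --pt "0 0 0 0 0 0 0"

```text
time_s: 15.43
eef_pos: [539.7, 127.6, 62.0]
tool_rot: [0.712, 0.702, -0.0, -0.0]
wrist_force: [0.7, 0.7, -11.6]
grip_width: 0.182
```

>>> jog_arm --pt "0 0 0 0 0 0 0" --pt "0 0 0 0 0 0 0"

```text
time_s: 15.6
eef_pos: [539.7, 127.6, 62.0]
tool_rot: [0.712, 0.702, 0.0, 0.0]
wrist_force: [1.1, 0.5, -10.9]
grip_width: 0.177
```

>>> jog_arm --pt "0 0 0 0 0 0 0" --pt "0 0 0 0 0 0 0"

```text
time_s: 15.77
eef_pos: [539.7, 127.6, 62.0]
tool_rot: [0.712, 0.702, 0.0, 0.0]
wrist_force: [0.2, 0.1, -11.6]
grip_width: 0.184
```

>>> jog_arm --pt "0 0 -5e-05 0 0 0 0" --pt "0 0 -5e-05 0 0 0 0"

```text
time_s: 15.93
eef_pos: [539.7, 127.6, 62.1]
tool_rot: [0.712, 0.702, 0.0, -0.0]
wrist_force: [0.8, 0.5, -12.6]
grip_width: 0.179
```

>>> jog_arm --pt "0 0 0 0 0 0 0" --pt "0 0 0 0 0 0 0"

```text
time_s: 16.1
eef_pos: [539.7, 127.6, 62.0]
tool_rot: [0.712, 0.702, -0.0, -0.0]
wrist_force: [1.8, 0.8, -12.1]
grip_width: 0.185
```

>>> jog_arm --pt "0 0 0 0 0 0 0" --pt "0 0 0 0 0 0 0"

```text
time_s: 16.27
eef_pos: [539.6, 127.6, 62.0]
tool_rot: [0.712, 0.702, -0.0, -0.0]
wrist_force: [1.1, -0.2, -11.7]
grip_width: 0.186
```

>>> jog_arm --pt "0 0 0 0 0 0 0" --pt "0 0 0 0 0 0 0"

```text
time_s: 16.43
eef_pos: [539.7, 127.6, 62.1]
tool_rot: [0.712, 0.702, 0.0, 0.0]
wrist_force: [0.7, 0.6, -11.9]
grip_width: 0.183
```

>>> jog_arm --pt "0 0 0 0 0 0 0" --pt "0 0 0 0 0 0 0"

```text
time_s: 16.6
eef_pos: [539.7, 127.6, 62.1]
tool_rot: [0.712, 0.702, -0.0, -0.0]
wrist_force: [0.8, 1.0, -12.8]
grip_width: 0.181
```

>>> jog_arm --pt "0 0 0.0004 0 0 0 0" --pt "0 0 0.0008 0 0 0 0" --pt "0 0 0.0012 0 0 0 0" --pt "0 0 0.0016 0 0 0 0" --pt "0 0 0.002 0 0 0 0" --pt "0 0 0.0024 0 0 0 0" --pt "0 0 0.0028 0 0 0 0" --pt "0 0 0.003 0 0 0 0" --pt "0 0 0.0031 0 0 0 0" --pt "0 0 0.0031 0 0 0 0"

```text
time_s: 17.43
eef_pos: [540.0, 127.6, 59.7]
tool_rot: [0.712, 0.702, 0.0, 0.0]
wrist_force: [-3.2, -1.2, 12.9]
grip_width: 0.18
```

```bash
python3 - <<'E'
from h import *
s=st()
E
```

```text
17.43 [540.03 127.63  59.7 ] F [-3.2  -1.18 12.87] M [-0.09  0.67 -0.04] g 0.18 q [ 0.18  0.58  1.96 -0.    0.6   0.19]
```

>>> jog_arm --pt "0 0 0 0 0 0 0" --pt "0 0 0 0 0 0 0" --pt "0 0 -0.0003 0 0 0 0" --newtons 20

```text
time_s: 17.68
eef_pos: [540.0, 127.6, 59.8]
tool_rot: [0.712, 0.702, 0.0, 0.0]
wrist_force: [-0.5, -0.7, 0.7]
grip_width: 0.18
```

>>> jog_arm --pt "0 0 0 0 0 0 0.3" --pt "0 0 0 0 0 0 0.5" --pt "0 0 0 0 0 0 0.7" --pt "0 0 0 0 0 0 0.7" --pt "0 0 0 0 0 0 0.7" --pt "0 0 0 0 0 0 0.7" --pt "0 0 0 0 0 0 0.7"

```text
time_s: 18.27
eef_pos: [539.7, 127.6, 59.2]
tool_rot: [0.712, 0.702, -0.0, -0.0]
wrist_force: [-0.2, 0.4, -1.0]
grip_width: 0.702
```

>>> jog_arm --pt "0 0 -0.005 0 0 0 0.7" --pt "0 0 -0.015 0 0 0 0.7" --pt "0 0 -0.03 0 0 0 0.7" --pt "0 0 -0.05 0 0 0 0.7" --pt "0 0 -0.075 0 0 0 0.7" --pt "0 0 -0.1 0 0 0 0.7" --pt "0 0 -0.13 0 0 0 0.7" --pt "0 0 -0.15 0 0 0 0.7" --pt "0 0 -0.16 0 0 0 0.7"

```text
time_s: 19.02
eef_pos: [540.8, 127.8, 223.1]
tool_rot: [0.712, 0.702, 0.002, 0.001]
wrist_force: [0.5, -0.2, 0.7]
grip_width: 0.703
```

```bash
python3 - <<'E'
from h import *
s=st()
go((380,-430,230),30)
E
```

```text
19.02 [540.82 127.81 223.06] F [ 0.49 -0.23  0.68] M [-0.07  0.01 -0.  ] g 0.703 q [0.18 0.36 1.83 0.   0.95 0.19]
shift [-0.56   -0.153  -0.0081] rot [ 0.0035 -0.003   1.0332]
```

Back the arm off so the top camera can see the fixture.

>>> jog_arm --pt "-0.03 0 -0.003 0 0 0 0.7" --pt "-0.065 -0.001 -0.005 0 0 0 0.7" --pt "-0.1 -0.002 -0.008 0 0 0 0.7" --pt "-0.135 -0.005 -0.008 0 0 0 0.7" --pt "-0.17 -0.01 -0.008 0 0 0 0.7" --pt "-0.205 -0.015 -0.008 0 0 0 0.7" --pt "-0.24 -0.02 -0.008 0 0 0 0.7" --pt "-0.275 -0.03 -0.008 0 0 0 0.7" --pt "-0.31 -0.04 -0.008 0 0 0 0.7" --pt "-0.34 -0.05 -0.008 0 0 0 0.7"

```text
time_s: 19.85
eef_pos: [484.0, -213.6, 227.3]
tool_rot: [0.712, 0.702, -0.0, -0.0]
wrist_force: [1.0, -0.0, 0.4]
grip_width: 0.701
```

>>> jog_arm --pt "-0.03 -0.005 0 0 0 0.06 0.7" --pt "-0.06 -0.01 0 0 0 0.12 0.7" --pt "-0.09 -0.02 0 0 0 0.18 0.7" --pt "-0.12 -0.03 0 0 0 0.24 0.7" --pt "-0.15 -0.045 0 0 0 0.3 0.7" --pt "-0.18 -0.06 0 0 0 0.36 0.7" --pt "-0.21 -0.075 0 0 0 0.4 0.7" --pt "-0.22 -0.08 0 0 0 0.4 0.7" --pt "-0.22 -0.08 0 0 0 0.4 0.7"

```text
time_s: 20.6
eef_pos: [400.4, -432.7, 227.1]
tool_rot: [0.838, 0.546, -0.0, 0.0]
wrist_force: [0.3, 1.2, -1.1]
grip_width: 0.701
```

```bash
python3 - <<'E'
from h import *
st()
S=capture("side");T=capture("top")
a=cv2.resize(T["image"][90:300,130:500],(800,454)[0:2] if 0 else (555,315));b=cv2.resize(S["image"][140:370,270:510],(240,230))
im=np.zeros((590,800,3),np.uint8);im[:315,:555]=a;im[:230,560:]=b
im[320:590,:390]=cv2.resize(S["image"][180:234,318:396],None,fx=5,fy=5,interpolation=2)
cv2.imwrite("pics/end.png",im)
for n,c,box in(("top",T,(280,185,316,230)),("side",S,(340,180,365,225))):
    x0,y0,x1,y1=box;h=cv2.cvtColor(c["image"],cv2.COLOR_BGR2HSV)[y0:y1,x0:x1]
    m=cv2.inRange(h,(105,120,40),(128,255,255));ys,xs=np.where(m)
    P=np.array([dep(c,x+x0,y+y0) for x,y in zip(xs,ys)]);print(n,P.mean(0).round(1),P[:,2].max().round(1),"n",len(P))
E
```

```text
20.6 [ 400.36 -432.67  227.1 ] F [ 0.26  1.24 -1.08] M [ 0.01  0.01 -0.01] g 0.701 q [-0.88  0.4   1.74 -0.    1.   -0.46]
top [535.7 128.1  94.9] 101.6 n 51<stdin>:11: RuntimeWarning: Mean of empty slice.
  ret = ret.dtype.type(ret / rcount)
Traceback (most recent call last):
IndexError: too many indices for array: array is 1-dimensional, but 2 were indexed
```

View pics/end.png

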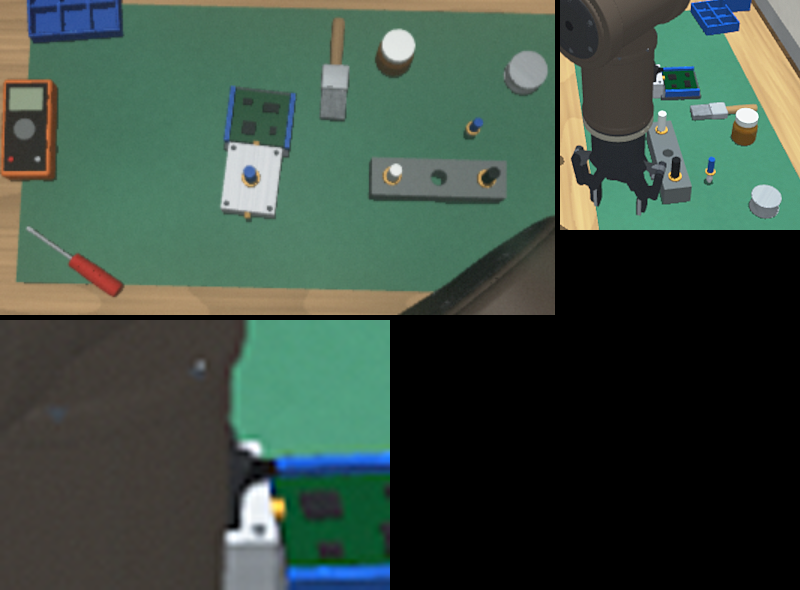

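The top view shows the post in the aluminium fixture at crop (250,175), with the other posts and things in their places. The side view of the fixture is blocked by the arm. One last height check before I hand in.

```bash
python3 - <<'E'
from h import *
import pickle
T=capture("top");T0=pickle.load(open("c0.pkl","rb"))["top"]
def z(c,x0,y0,x1,y1,lo,hi):
    h=cv2.cvtColor(c["image"],cv2.COLOR_BGR2HSV)[y0:y1,x0:x1];ys,xs=np.where(cv2.inRange(h,lo,hi))
    P=np.array([dep(c,x+x0,y+y0) for x,y in zip(xs,ys)]);return np.percentile(P[:,2],[25,50,75]).round(1),len(P)
B=((105,120,40),(128,255,255));Y=((10,110,60),(30,255,255))
print("blue rack",z(T0,415,195,435,215,*B),"now",z(T,288,190,310,222,*B))
print("collar rack",z(T0,412,195,435,218,*Y),"now",z(T,288,195,308,222,*Y))
d=cv2.absdiff(T["image"],T0["image"]).max(2)[90:290,130:550]>60
k,l,s,c=cv2.connectedComponentsWithStats(d.astype(np.uint8))
print([(s[i,4],(c[i]+[130,90]).round()) for i in range(1,k) if s[i,4]>8])
E
```

```text
blue rack (array([93. , 96. , 97.9]), 67) now (array([94.8, 97.1, 98.4]), 49)
collar rack (array([48.7, 51.6, 52.9]), 36) now (array([49.2, 50. , 53.1]), 29)
[(np.int32(83), array([296., 207.])), (np.int32(34), array([419., 208.])), (np.int32(18), array([425., 205.])), (np.int32(1288), array([458., 267.])), (np.int32(320), array([526., 282.]))]
```

The collar sits at the same height as it did on the 46 mm rack. The only differences from the first image are the moved post and the arm with its shadow.

```bash
python3 -c "
from h import *
print(manip.finish_job())"
```

```text
the job is handed in; nothing more can be done
None
```

The blue post is pressed home in the aluminium fixture and passed the pull test, and the job is handed in after about 21 s of robot time.

- **Pressing in:** the balls snapped past the bulb on the way down. The collar then seated with the tool at 59.65 mm, the same height as when it rested on the rack. The highest pressing force I read was about 20 N.
- **Pull test:** I raised the pull slowly, and the post lifted 2.4 mm and stayed locked. The pull then held between 11.7 and 12.8 N for about 0.7 s. I pressed the post home again with about 13 N and let go.
- **Last checks:** by top-camera depth the collar is about 50 mm high, against about 52 mm in the rack. The stem is about 97 mm, against about 96 mm. These agree within depth noise, so the collar is flush. Comparing with the first top picture, the only changes in the work area were the post and the arm with its shadow.

Some checks were weak or disagreed:
- **Side view:** the arm blocked the side camera's last view of the fixture, so the final check rests on the top camera alone.
- **Hole position:** the two cameras disagreed by about 2 mm in x (537.4 and 539.5 mm). I centred by feel at about 539.8 mm.
- **Force limit:** one reading during the pull touched 13.9 N before I eased off 0.1 mm. The readings were noisy by about 0.5 N, and I only read the force at the end of each move call. The peaks in between, including the snap, were not seen.

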